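Find the shaft with too much end float and hold it out with the keeper fork

TASK

One of the gearbox's three shafts has a worn thrust washer: push and pull the shafts gently along their axes, only until you feel each stop, to find the one with far more end float than the others. Pull that shaft out fully to its outer stop and set the red keeper fork down over its neck, between hub and housing, so that it stays out; leave the other two shafts pushed fully home. Do not force the shafts against their stops, and leave the other things on the bench where they are.

Things in the scene. Friction and masses are not known exactly. Their poses are not given: they have to be found in the camera images.
- gearbox: green gearbox fixed to the bench, housing 120 (x) x 340 (y) x 103 mm high, foot plate 150 x 370 x 12 mm. Origin: on the bench under the housing's centre, z up. Three shafts leave its -x face through round bosses (diameter 44, boss face at x = -72 mm) at y = +110, 0, -110 mm. Hidden firm stops (25 N at most): two shafts travel about 3 mm, the worn one about 10; which one varies.
- hub_left (a point): centre of the left (gearbox +y) shaft's aluminium hub: cylinder, diameter 36, length 30 mm, axis level along gearbox x, 85 mm above the bench. It sits on a 16 mm steel neck and slides along x only (no turning), with about 2.5 N of drag; it stays where left. Axes as the gearbox's. Fully home: centre at gearbox x = -99 mm, 12 mm of neck showing between hub and boss; pulling out is -x. Starts 1.5 to 2.8 mm out.
- hub_middle (a point): centre of the middle shaft's aluminium hub: cylinder, diameter 36, length 30 mm, axis level along gearbox x, 85 mm above the bench. It sits on a 16 mm steel neck and slides along x only (no turning), with about 2.5 N of drag; it stays where left. Axes as the gearbox's. Fully home: centre at gearbox x = -99 mm, 12 mm of neck showing between hub and boss; pulling out is -x. Starts 1.5 to 2.8 mm out.
- hub_right (a point): centre of the right (gearbox -y) shaft's aluminium hub: cylinder, diameter 36, length 30 mm, axis level along gearbox x, 85 mm above the bench. It sits on a 16 mm steel neck and slides along x only (no turning), with about 2.5 N of drag; it stays where left. Axes as the gearbox's. Fully home: centre at gearbox x = -99 mm, 12 mm of neck showing between hub and boss; pulling out is -x. Starts 1.5 to 2.8 mm out.
- fork: fork (about 180 g) with red plastic head and two steel legs, an upside-down U standing on its legs: 17 mm thick (x), 44 wide (y), 104 tall; origin centre of underside, z up. Slot 20 wide (y), z = 0 to 48; gripping head 30 wide (y), z = 60 to 104. Seated, the slot's top rests on a neck: origin 40 mm below the axis, x along the shaft. Fits only if the shaft is over 5 mm out (worn, fully out: gap 22).
- glue: green bottle, 48 mm in diameter, 120 mm tall, loose bystander; origin under its centre
- spanner: steel spanner lying flat, about 180 mm long, loose bystander
- driver: screwdriver with a yellow handle, lying, loose bystander
- bearing: steel bearing ring, 52 mm in diameter, 15 mm high, loose bystander
- grease: blue tin, 72 mm in diameter, 60 mm tall, loose bystander
- spare_hub: spare aluminium hub standing on end, 36 mm in diameter, 45 mm tall, loose bystander
Things that resemble listed ones, but are neither listed nor needed, are in the scene too. Of the things like the fork, leave any that is green; of the rest the larger one is meant.

How it is judged:
By the outcome, as a careful person would: the job done as asked, in the order asked, and still so for the second after the job is handed in, with the robot touching nothing.
It also fails if it takes over 64 s, if anything falls off the work surface, if the arm or the gripper's body presses on something with over 40 N, if the wrist force passes 120 N, or if a joint passes its speed limit or range.

ROBOT

A 7-joint arm with a two-finger parallel gripper is mounted at the origin on the work surface. World frame = base frame: x ahead of the robot, y to its left, z up, the work surface at z = 0. Lengths are in mm, angles in rad, forces in N, time in s.
With the tool pointing down it reaches from about 400 to 925 mm from the base axis. Payload 5.6 kg.
Tool frame: the origin (TCP) lies midway between the tips of the shut fingers; the grasp point (between the pads) lies 19 mm behind it; x points along the fingers, y is the direction in which the jaws open and shut, and the axes are right-handed (so a half turn about x gives the same grasp; the last joint's range is limited). The gripper opens to 85 mm and grips with 20 to 120 N. Pads are 22 mm wide; open, the fingers measure 114 mm over their backs; the gripper's body (76 mm by 85 mm) begins 54 mm behind the grasp point. The pads swing forward as they close: fully open they stand 13 mm farther back than shut.
Start: joints at [1.15, 0.468, -0.012, 1.603, 0.006, 1.071, -0.056], TCP at [239.73, -604.184, 231.29] pointing down, gripper open.
Joint ranges: [-2.53, 2.53], [-0.31, 2.02], [-1.57, 1.55], [0.28, 2.44], [-1.29, 4.43], [0.15, 1.84], [-2.92, 2.92]. Speed limits (rad/s): [2.57, 2.57, 3.14, 3.14, 3.14, 3.14, 3.14].

INTERFACE

Orientations are given as a unit quaternion [x, y, z, w].
In Python, from cell import ctrl gives the robot as it stands.
- The arm moves only by the tool apply_moves, never from a script. Its arguments are lists of equal length, an entry for each row: "xyz": the shift along the world's x, y, z in m, a list of three; "rot": the turn, a rotation vector about the world's x, y, z in rad, a list of three. In form: {"xyz": [[x, y, z], ...], "rot": [[rx, ry, rz], ...]}. A call has 1 to 5 rows; each row shifts and turns the commanded pose from where the row before left it; what a row does not reach is not made up. A row lasts 1/8 s, in which the tool goes at most 62.5 mm and 10.7 degrees, less where a joint would pass 70% of its speed; a pose out of reach is approached as far as the arm can. A call with a gripper value outside its range is refused whole. "gripper" is the opening in per cent of the stroke, from 0 (shut) to 100 (fully open), set as the call begins (left out, the last holds). The fingers move at their own pace and stop on an object; "squeeze" is the grip in N (left out, the last holds). Time passes only in rows, so rows that do not move let the fingers close. It gives the time, the measured TCP pose, the force and the opening at its end, in the units of the state.
- ctrl.get_obs(): the state, without advancing time (a new reading comes with each control period).
- ctrl.capture(name): name is "scene" or "top" or "wrist"; returns the picture (400x640x3 uint8, blue, green, red); there is no depth.
- ctrl.get_calibration(name): a dict with "vertical_fov" (degrees; the focal length in pixels is half the picture's height over the tangent of half this angle, whatever the lens; pixels are square), "cx", "cy" (the principal point, pixels), "rvec" (rotation vector, rad) and "tvec" (3), from world to camera coordinates, as OpenCV has them; the wrist camera has in their place "T_tool_cam" (4x4, takes a point from camera to tool coordinates, whose origin is the TCP and whose axes are the tool frame's). Camera axes: x right, y down, z forward; pixel columns grow to the right and rows downward; lengths in mm; the calibration is good to about 2 mm. A picture is of the moment at which its call begins: read the wrist's pose just before it. get_calibration takes no time and is no camera call.
- ctrl.job_done(): hands the job in, once; it reports no verdict.
The state is a dict: "clock": time; "joint_positions": joint angles; "qd": joint speeds; "tau": joint torques, N m; "ee_pos": TCP position; "eef_rot": TCP orientation; "force": force on the tool from outside, world axes, zero at the start; "ft_torque": the same for the moment, N m; "gripper_width": finger opening in mm.
Only numpy, scipy, OpenCV 4.12 (cv2) and the standard library are available. Lean on these libraries where they do the work, as an engineer would, in place of code of your own. Each camera call takes 0.05 s, during which the arm holds its last target. There are 200 camera calls.

## Working session

There is one attempt and no reset: what is moved stays moved. The work goes in short steps, Python scripts to look and compute and a tool call to move; the robot and the scene stay as the last step left them, time stands still between calls to the robot, and variables do not carry over. Pictures are saved under pics/ and viewed, about 8 in all and at most 12, crops included, and the job is handed in when it is done.

Besides the shell and the picture viewer there is one more tool, called after ">>>" as name(argument=value, ...) on one line, values as JSON. apply_moves: Moves the arm, as the interface text tells. Its arguments: {"type":"object","properties":{"xyz":{"type":"array","items":{"type":"array","items":{"type":"number"}}},"rot":{"type":"array","items":{"type":"array","items":{"type":"number"}}},"gripper":{"type":"number"},"squeeze":{"type":"number"}},"required":["xyz","rot"]}

```bash
mkdir -p pics; ls
python3 - <<'E'
from cell import ctrl
import cv2
o=ctrl.get_obs()
print(o)
for n in ("scene","top"):
    c=ctrl.get_calibration(n);print(n,c)
    cv2.imwrite(f"pics/{n}0.png",ctrl.capture(n))
print(ctrl.get_calibration("wrist"))
E
```

```text
pics
{'clock': 0.0, 'joint_positions': array([ 1.15000232,  0.46838898, -0.01161594,  1.6036652 ,  0.00600028,
        1.07139165, -0.05631048]), 'qd': array([-0.00051995, -0.00013821,  0.00182494,  0.00097108,  0.00119282,
       -0.00037968,  0.00030134]), 'tau': array([-6.08559458e-04, -5.32386410e+01,  2.13053363e-02, -2.51303422e+01,
        1.14771706e-02,  7.69706588e-03,  7.32864606e-06]), 'ee_pos': array([ 239.49541552, -603.64735422,  230.31346369]), 'eef_rot': array([-0.69437025, -0.13337784,  0.69469491, -0.13213358]), 'force': array([-0.74556091, -0.99680607, -0.48784028]), 'ft_torque': array([ 0.01594525, -0.0054035 , -0.01725462]), 'gripper_width': 85.47697850105149}
scene {'vertical_fov': 44.731042986763214, 'cx': 323.41330868495197, 'cy': 198.7844630885693, 'rvec': array([ 2.07284157,  0.70294132, -0.40524504]), 'tvec': array([-420.72380404,  -89.35355456, 1658.56698336])}
top {'vertical_fov': 50.234980058263815, 'cx': 327.89169034405893, 'cy': 206.01099867194665, 'rvec': array([ 2.10497295, -2.1256927 ,  0.20121242]), 'tvec': array([  13.20912362,  519.50915337, 1041.51899255])}
{'vertical_fov': 62.86743083066594, 'cx': 318.6996384939089, 'cy': 197.4634046632472, 'T_tool_cam': array([[ 6.83990208e-04, -2.64041084e-01,  9.64511191e-01,
        -1.41546247e+02],
       [ 9.99999505e-01, -5.16128523e-04, -8.50450478e-04,
         1.35461195e+00],
       [ 7.22365602e-04,  9.64511296e-01,  2.64040600e-01,
        -6.70951077e+01],
       [ 0.00000000e+00,  0.00000000e+00,  0.00000000e+00,
         1.00000000e+00]])}
```

View pics/scene0.png

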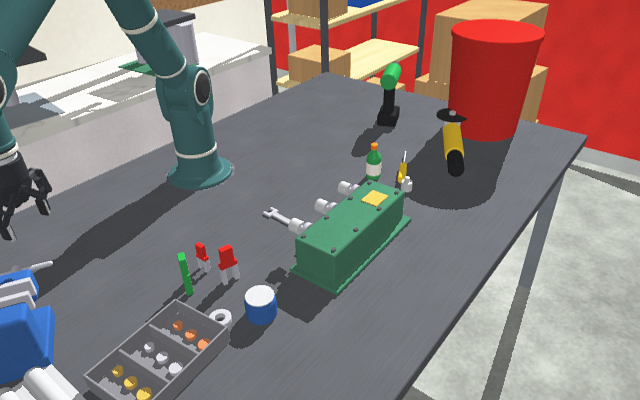

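View pics/top0.png

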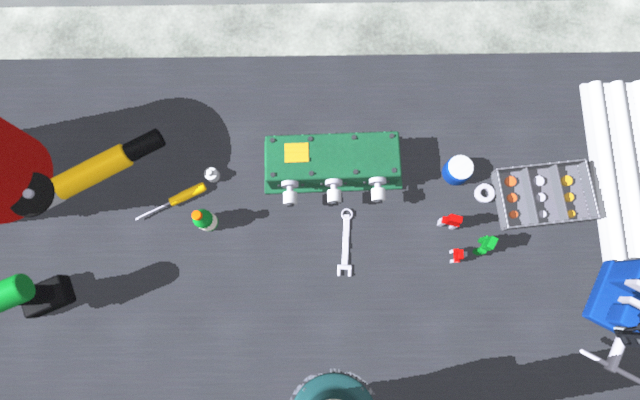

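Two red fork-like things: top (452,221) / scene (228,262), and a smaller-looking one at top (457,256) / scene (202,255). There is also a green one at top (487,245). The larger red one fits, and I'll check it in an enlarged crop along with rough measurements.

```bash
cat > h.py <<'E'
import numpy as np, cv2
from cell import ctrl
from scipy.spatial.transform import Rotation as R
def cam(name,obs=None):
    c=ctrl.get_calibration(name); f=200/np.tan(np.radians(c["vertical_fov"])/2)
    K=np.array([[f,0,c["cx"]],[0,f,c["cy"]],[0,0,1]])
    if name=="wrist":
        T=np.eye(4);T[:3,:3]=R.from_quat(obs["eef_rot"]).as_matrix();T[:3,3]=obs["ee_pos"]
        T=T@np.array(c["T_tool_cam"]); Rw=T[:3,:3].T; t=-Rw@T[:3,3]
    else: Rw=R.from_rotvec(c["rvec"]).as_matrix(); t=np.array(c["tvec"])
    return K,Rw,t
def onplane(cm,uv,z):
    K,Rw,t=cm; uv=np.atleast_2d(uv).astype(float)
    d=(Rw.T@np.linalg.inv(K)@np.c_[uv,np.ones(len(uv))].T).T; o=-Rw.T@t
    return o+d*((z-o[2])/d[:,2])[:,None]
def proj(cm,P):
    K,Rw,t=cm; q=(K@(Rw@np.atleast_2d(P).T+t[:,None])).T; return q[:,:2]/q[:,2:]
def tri(cms,uvs):
    A=[];b=[]
    for (K,Rw,t),uv in zip(cms,uvs):
        d=Rw.T@np.linalg.inv(K)@[*uv,1]; d/=np.linalg.norm(d); M=np.eye(3)-np.outer(d,d)
        A.append(M); b.append(M@(-Rw.T@t))
    return np.linalg.solve(sum(A),sum(b))
E
python3 - <<'E'
from h import *
top=cv2.imread("pics/top0.png"); sc=cv2.imread("pics/scene0.png")
ct,cs=cam("top"),cam("scene")
a=cv2.resize(top[120:215,255:410],None,fx=4,fy=4,interpolation=2)
b=cv2.resize(top[205:275,420:510],None,fx=3,fy=3,interpolation=2)
c=cv2.resize(sc[225:305,165:255],None,fx=3,fy=3,interpolation=2)
im=np.zeros((600,640,3),np.uint8);im[:380,:620]=a;im[385:595,:270]=b;im[385:585,300:570]=c[:200];cv2.imwrite("pics/crop1.png",im)
for n,I,cm in(("top",top,ct),("scene",sc,cs)):
    h=cv2.cvtColor(I,cv2.COLOR_BGR2HSV)
    m=((h[...,0]<6)|(h[...,0]>174))&(h[...,1]>150)&(h[...,2]>90)
    k,l,s,ce=cv2.connectedComponentsWithStats(m.astype(np.uint8))
    for i in range(1,k):
        if 20<s[i,4]<1500: print(n,s[i],ce[i].round(1),onplane(cm,ce[i],82)[0].round(0))
    print(-cm[1].T@cm[2])
h=cv2.cvtColor(top,cv2.COLOR_BGR2HSV)
m=((h[...,0]>60)&(h[...,0]<90)&(h[...,1]>60)).astype(np.uint8); 
cn=max((c for c in cv2.findContours(m,0,2)[0] if 255<c[:,0,0].mean()<410),key=cv2.contourArea)
r=cv2.minAreaRect(cn);print(r); print(onplane(ct,cv2.boxPoints(r),103).round(0)); print(onplane(ct,[[290,190],[334,189],[377,188]],95))
E
```

```text
top [442 214  21  13 186] [452.6 219.6] [ 476. -299.   82.]
top [453 249  11  13 110] [458.1 254.4] [ 390. -307.   82.]
[ 306.57684956    2.03489222 1122.86800104]
scene [271   0  16  14 176] [278.1   5.6] [-1232.  1743.    82.]
scene [421   0  47  76 858] [433.2  27.5] [ -74. 1810.   82.]
scene [ 328   14   44   36 1047] [350.2  33.1] [-407. 1449.   82.]
scene [273  21  16  50 637] [281.   44.5] [-587. 1063.   82.]
scene [295  25  26  25 460] [306.6  36.8] [-566. 1253.   82.]
scene [398  53  19  40 490] [408.2  72. ] [ 188. 1067.   82.]
scene [375  69  10   9  43] [379.1  73.7] [ 92. 974.  82.]
scene [195 242  13  19 154] [200.8 251.4] [ 418. -330.   82.]
scene [218 244  19  26 319] [226.2 257. ] [ 483. -307.   82.]
[1227.94603525 -851.46890224  838.44275792]
((332.0494384765625, 162.01649475097656), (58.314640045166016, 138.12709045410156), 87.90474700927734)
[[ 693.  173.  103.]
 [ 702. -176.  103.]
 [ 551. -175.  103.]
 [ 542.  164.  103.]]
[[ 552.31794775  101.34813563   95.        ]
 [ 553.67996528   -7.64094016   95.        ]
 [ 555.06799873 -114.08678295   95.        ]]
```

View pics/crop1.png

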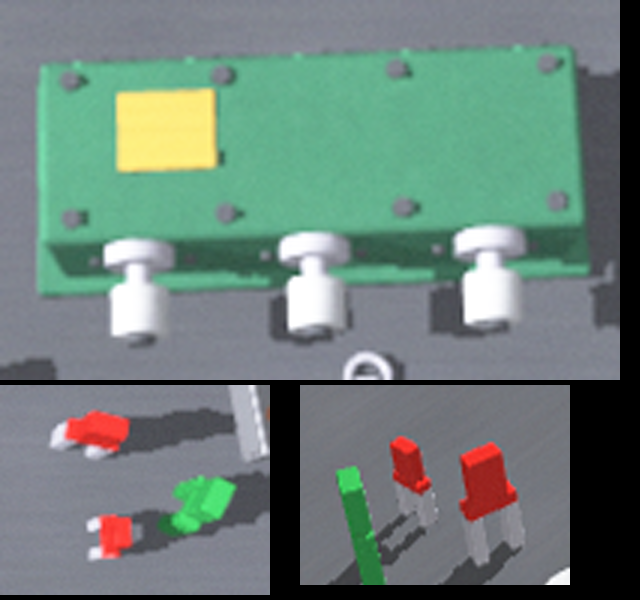

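The crop confirms it: the larger red fork is at top (452,220), and the smaller red one and the green one stay put. Next I'll plan the wrist approach.

Run:
```python
from h import *
o=ctrl.get_obs(); M=R.from_quat(o["eef_rot"]).as_matrix(); print(M.round(3))
for yaw in (0,np.pi):
  # tool x down, y = +-world y
  y=np.array([0,np.cos(yaw),0]);x=np.array([0,0,-1.]);z=np.cross(x,y)
  G=np.c_[x,y,z]; print(z,(R.from_matrix(G)*R.from_quat(o["eef_rot"]).inv()).as_rotvec())
print(o["ee_pos"])
```

```text
[[-0.001  0.369 -0.93 ]
 [ 0.001 -0.93  -0.369]
 [-1.    -0.002  0.   ]]
[ 1. -0.  0.] [ 5.73298422e-04 -2.21603773e-03  2.76389457e+00]
[-1. -0. -0.] [-0.00158445 -0.0004099  -0.37769717]
[ 239.49709204 -603.72996948  230.41583602]
```

>>> apply_moves(xyz=[[0.0326,0.038,0.001],[0.0326,0.038,0.001],[0.0326,0.038,0.001],[0.0326,0.038,0.001],[0.0326,0.038,0.001]], rot=[[0,0,-0.047],[0,0,-0.047],[0,0,-0.047],[0,0,-0.047],[0,0,-0.047]])

```text
clock: 0.72
ee_pos: [403.4, -412.7, 236.0]
eef_rot: [-0.705, -0.05, 0.706, -0.05]
force: [-0.6, -0.3, -0.2]
gripper_width: 85.3
```

>>> apply_moves(xyz=[[0.0326,0.038,0.001],[0.0326,0.038,0.001],[0.0326,0.038,0.001],[0,0,0],[0,0,0]], rot=[[0,0,-0.047],[0,0,-0.047],[0,0,-0.048],[0,0,0],[0,0,0]])

```text
clock: 1.35
ee_pos: [500.0, -300.4, 238.9]
eef_rot: [-0.707, -0.0, 0.708, -0.0]
force: [-0.1, -0.2, -0.2]
gripper_width: 85.3
```

Run:
```python
from h import *
import pickle
o=ctrl.get_obs(); im=ctrl.capture("wrist"); cv2.imwrite("pics/w1.png",im); pickle.dump(o,open("w1.pkl","wb"))
print(o["clock"],o["ee_pos"],R.from_quat(o["eef_rot"]).as_matrix().round(3),o["joint_positions"].round(2),o["force"])
```

```text
1.35 [ 500.02903382 -300.4178939   238.8702441 ] [[-0.001  0.001 -1.   ]
 [-0.    -1.    -0.001]
 [-1.     0.     0.001]] [ 0.55  0.35 -0.09  1.76  0.04  1.03 -1.12] [-0.13796431 -0.1928614  -0.22660874]
```

View pics/w1.png

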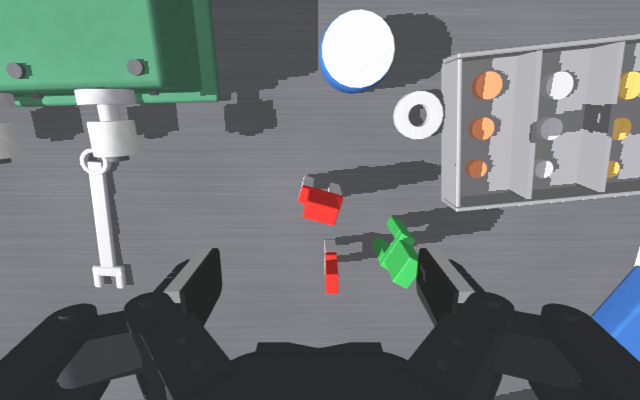

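The wrist view shows the large fork at (322,207), the small red one at (331,268) and the green one at (400,250). The right hub is at (112,135). I'll crop in on the fork head.

Run:
```python
from h import *
import pickle
o=pickle.load(open("w1.pkl","rb"));im=cv2.imread("pics/w1.png");cm=cam("wrist",o)
h=cv2.cvtColor(im,cv2.COLOR_BGR2HSV)
m=((h[...,0]<6)|(h[...,0]>174))&(h[...,1]>150)
sub=np.zeros_like(m);sub[170:235,290:350]=m[170:235,290:350]
v=im[...,2][sub];print(np.unique(v//10*10,return_counts=True))
cv2.imwrite("pics/c2.png",cv2.resize(im[168:232,290:354],None,fx=9,fy=9,interpolation=cv2.INTER_NEAREST))
for lo,hi in ((60,190),(190,225),(225,256)):
    k=(sub&(im[...,2]>=lo)&(im[...,2]<hi)).astype(np.uint8)
    cn=cv2.findContours(k,0,2)[0]
    if cn:
        c=max(cn,key=cv2.contourArea);r=cv2.minAreaRect(c);b=cv2.boxPoints(r);print(lo,cv2.contourArea(c),b.round(1).tolist());print(onplane(cm,b,104).round(1).tolist())
```

```text
(array([130, 140, 150, 160, 170, 180, 190, 200, 210, 220, 230, 240, 250],
      dtype=uint8), array([  2, 367,  47,  24,  35,   4,  10,   5,  11,  15,  21,  37, 619]))
60 427.5 [[299.6000061035156, 197.8000030517578], [303.5, 184.3000030517578], [342.8999938964844, 195.89999389648438], [339.0, 209.3000030517578]]
[[491.4, -284.6, 104.0], [503.5, -288.2, 104.0], [493.2, -322.5, 104.0], [480.9, -319.3, 104.0]]
190 0.0 [[334.0, 223.0], [334.0, 223.0], [334.0, 223.0], [334.0, 223.0]]
[[468.0, -315.0, 104.0], [468.0, -315.0, 104.0], [468.0, -315.0, 104.0], [468.0, -315.0, 104.0]]
225 619.5 [[293.1000061035156, 213.6999969482422], [302.0, 187.0], [341.29998779296875, 200.10000610351562], [332.3999938964844, 226.8000030517578]]
[[476.7, -278.6, 104.0], [501.1, -286.8, 104.0], [489.3, -321.2, 104.0], [464.4, -313.7, 104.0]]
```

View pics/c2.png

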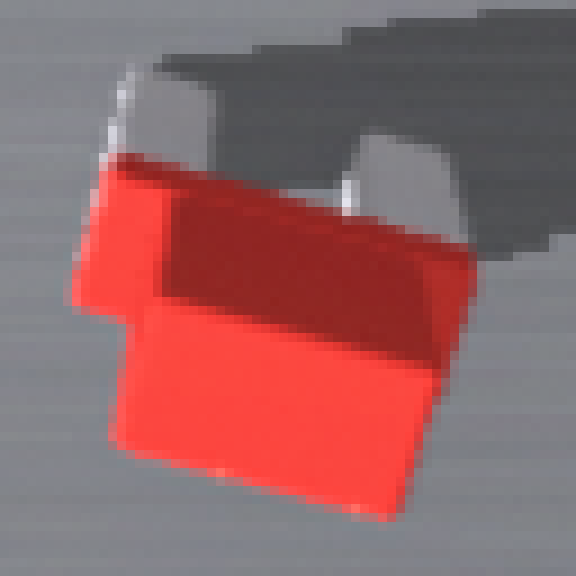

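>>> apply_moves(xyz=[[0,0.05,0],[0,0.06,0],[0,0.06,0],[0,0.06,0],[0,0.06,0]], rot=[[0,0,0],[0,0,0],[0,0,0],[0,0,0],[0,0,0]])

```text
clock: 2.02
ee_pos: [500.2, -10.3, 239.5]
eef_rot: [0.707, -0.001, -0.707, -0.001]
force: [1.2, 0.2, 0.5]
gripper_width: 85.1
```

>>> apply_moves(xyz=[[0,0.01,0],[0,0,0],[0,0,0]], rot=[[0,0,0],[0,0,0],[0,0,0]])

```text
clock: 2.4
ee_pos: [500.6, -2.8, 239.2]
eef_rot: [-0.707, 0.001, 0.707, 0.001]
force: [-0.8, 0.4, -1.0]
gripper_width: 85.4
```

Run:
```python
from h import *
import pickle
o=pickle.load(open("w1.pkl","rb"));cm=cam("wrist",o)
u=np.array([[155,298],[440,370],[395,520],[115,445]])/9+[289.5,167.5]
P=onplane(cm,u,104);print(P.round(1).tolist(),P.mean(0),[np.linalg.norm(P[i]-P[(i+1)%4]).round(1) for i in range(4)])
d=(P[0]-P[1])+(P[3]-P[2]);print("fork y-axis yaw",np.degrees(np.arctan2(-d[0],d[1])))
o=ctrl.get_obs(); im=ctrl.capture("wrist"); cv2.imwrite("pics/w2.png",im); pickle.dump(o,open("w2.pkl","wb"))
print(o["clock"],o["ee_pos"])
```

```text
[[488.8, -290.8, 104.0], [481.5, -318.8, 104.0], [465.8, -314.5, 104.0], [473.7, -286.7, 104.0]] [ 477.45843348 -302.70306786  104.        ] [np.float64(28.9), np.float64(16.2), np.float64(28.9), np.float64(15.7)]
fork y-axis yaw -15.26134688219623
2.4 [500.56818621  -2.75356277 239.17353227]
```

View pics/w2.png

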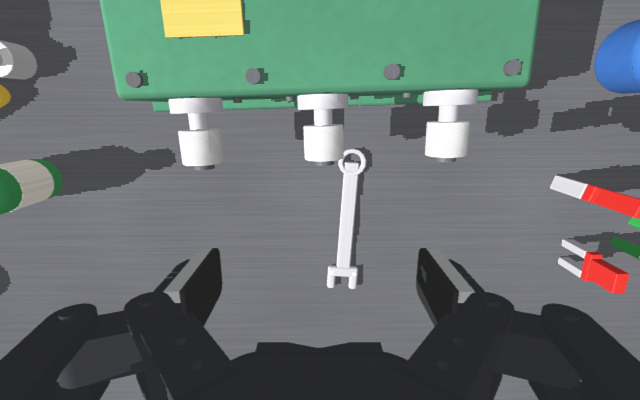

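Hubs appear at (201,147), (324,142) and (446,138), with the housing's top front edge running from (120,98) to (530,88). I'll measure these numerically.

Run:
```python
from h import *
import pickle
o=pickle.load(open("w2.pkl","rb"));im=cv2.imread("pics/w2.png");cm=cam("wrist",o)
h=cv2.cvtColor(im,cv2.COLOR_BGR2HSV)
w=((h[...,1]<40)&(h[...,2]>165)).astype(np.uint8)
for cx,y0 in ((201,147),(324,142),(447,139)):
    es=[]
    for r in range(y0-8,y0+9):
        row=np.flatnonzero(w[r,cx-45:cx+45])+cx-45
        es.append((row.min()-.5,row.max()+.5,r))
    es=np.array(es); L=onplane(cm,es[:,[0,2]],85);Rr=onplane(cm,es[:,[1,2]],85)
    mid=(L+Rr)/2; print("y mid",mid[:,1].mean().round(2),"std",mid[:,1].std().round(2),"w",(L-Rr)[:,1].mean().round(2),"slope dy/dx",np.polyfit(mid[:,0],mid[:,1],1)[0].round(3))
    col=np.median(es[:,:2]); c=int(round(col))
    # rows: along center column, edges by gradient
    g=im[95:175,c-3:c+4].mean(1).mean(1).round(0); print(c,list(map(int,g)))
gm=((h[...,0]>60)&(h[...,0]<90)&(h[...,1]>60)&(h[...,2]>90)).astype(np.uint8)
# housing top face front edge: brightness step
pts=[]
for c in list(range(230,296,5))+list(range(350,420,5))+list(range(130,168,5))+list(range(480,525,5)):
    col=cv2.GaussianBlur(im[:,:,1],(5,1),0)[80:112,c].astype(float); d=np.diff(col); i=d.argmin(); pts.append((c,80+i+.5))
P=onplane(cm,pts,103); k=np.abs(P[:,0]-np.median(P[:,0]))<8
f=np.polyfit(P[k,1],P[k,0],1);res=P[k,0]-np.polyval(f,P[k,1]);k2=abs(res)<2;f=np.polyfit(P[k][k2,1],P[k][k2,0],1);print("front edge x= %.4f*y+%.1f"%tuple(f),res.std(),k2.sum(),len(pts))
```

```text
y mid 108.23 std 0.23 w 26.23 slope dy/dx 0.009
194 [112, 80, 102, 217, 225, 224, 224, 221, 218, 216, 214, 212, 211, 210, 210, 210, 208, 207, 231, 242, 244, 244, 245, 245, 246, 247, 247, 248, 248, 249, 249, 250, 251, 251, 235, 165, 215, 250, 250, 249, 249, 248, 247, 248, 250, 249, 249, 249, 250, 250, 250, 250, 250, 250, 250, 250, 250, 250, 250, 250, 249, 249, 249, 250, 250, 250, 250, 250, 250, 252, 252, 153, 132, 135, 136, 128, 120, 119, 119, 122]
y mid -6.17 std 2.98 w 31.72 slope dy/dx 0.384
320 [254, 251, 250, 249, 249, 248, 248, 247, 247, 247, 247, 246, 245, 239, 240, 252, 252, 252, 252, 252, 252, 252, 252, 252, 252, 252, 252, 252, 252, 252, 239, 212, 255, 255, 254, 254, 254, 253, 254, 254, 254, 254, 254, 254, 254, 254, 254, 254, 254, 254, 254, 254, 254, 254, 254, 254, 253, 253, 253, 254, 254, 253, 253, 253, 254, 254, 228, 154, 147, 149, 145, 124, 120, 126, 129, 126, 126, 125, 126, 127]
y mid -116.91 std 0.18 w 35.89 slope dy/dx 0.008
445 [254, 254, 254, 254, 254, 253, 253, 253, 253, 251, 245, 254, 254, 254, 254, 254, 254, 254, 254, 254, 254, 254, 254, 254, 254, 254, 248, 197, 255, 255, 255, 255, 255, 255, 255, 255, 255, 255, 255, 255, 255, 255, 255, 255, 255, 255, 255, 255, 255, 255, 254, 254, 254, 254, 254, 254, 254, 254, 254, 254, 254, 254, 251, 160, 141, 144, 142, 127, 120, 118, 119, 119, 119, 120, 123, 120, 118, 116, 119, 124]
front edge x= -0.0015*y+569.9 3.525156309676459 11 45
```

Run:
```python
from h import *
import pickle
o=pickle.load(open("w2.pkl","rb"));im=cv2.imread("pics/w2.png");cm=cam("wrist",o)
g=im.mean(2)
for cx,r0,r1 in ((201,130.2,165.8),(324,126.2,161.6),(447,121.9,157.6)):
    rr=int((r0+r1)/2)+3
    print([int(v) for v in g[rr-2:rr+3,cx-27:cx+28].mean(0)])
    P=onplane(cm,[[cx,r0+.5],[cx,r1+.3]],103);print(P.round(1).tolist(),(P[0]-P[1])[0])
for c in (135,150,240,250,280,370,400,490,510): print(c,[int(v) for v in im[82:112,c,1]])
```

```text
[112, 118, 119, 119, 118, 119, 177, 255, 255, 255, 255, 255, 255, 255, 255, 255, 255, 254, 254, 253, 251, 249, 246, 242, 238, 233, 228, 223, 218, 210, 201, 193, 186, 179, 172, 161, 154, 154, 150, 146, 143, 141, 139, 137, 135, 134, 130, 129, 126, 120, 119, 119, 119, 119, 119]
[[550.1, 94.1, 103.0], [520.3, 97.1, 103.0]] 29.797614543695204
[124, 124, 123, 124, 123, 120, 143, 250, 255, 254, 254, 254, 255, 255, 255, 255, 255, 255, 255, 255, 255, 255, 255, 254, 254, 253, 251, 248, 245, 242, 237, 233, 227, 222, 215, 206, 196, 187, 178, 171, 162, 156, 149, 144, 140, 137, 128, 124, 123, 123, 124, 123, 124, 125, 126]
[[552.9, -8.4, 103.0], [523.5, -8.4, 103.0]] 29.444922749270972
[121, 122, 121, 120, 123, 176, 244, 251, 252, 253, 253, 253, 254, 254, 254, 255, 255, 255, 255, 255, 255, 255, 255, 255, 255, 255, 254, 254, 253, 253, 252, 251, 250, 249, 248, 245, 241, 236, 231, 225, 219, 211, 200, 187, 175, 164, 154, 142, 126, 121, 121, 122, 122, 122, 122]
[[556.0, -110.2, 103.0], [526.5, -113.2, 103.0]] 29.509569543602197
135 [127, 127, 127, 126, 123, 116, 173, 177, 175, 175, 173, 167, 161, 154, 1
[... 547 characters left out ...]
73, 174, 173, 174, 168, 160, 153, 147, 146, 134, 112, 92, 88, 79, 86, 99, 98, 114, 170, 172, 171, 167, 152, 139, 113, 117, 121, 120]
370 [172, 172, 172, 166, 159, 155, 151, 148, 140, 116, 94, 91, 81, 109, 167, 170, 168, 168, 169, 168, 169, 156, 143, 112, 119, 118, 119, 119, 122, 122]
400 [174, 172, 165, 158, 155, 151, 148, 141, 119, 95, 91, 89, 82, 97, 100, 99, 100, 99, 100, 100, 95, 91, 103, 122, 119, 78, 72, 73, 75, 77]
490 [155, 151, 147, 144, 138, 118, 99, 88, 79, 97, 99, 95, 106, 159, 159, 155, 150, 135, 112, 117, 120, 118, 120, 122, 115, 76, 71, 71, 71, 72]
510 [150, 146, 144, 141, 125, 106, 89, 75, 71, 74, 74, 72, 73, 71, 72, 72, 69, 72, 74, 76, 71, 71, 71, 74, 72, 72, 72, 71, 70, 74]
```

Run:
```python
from h import *
import pickle
o=pickle.load(open("w2.pkl","rb"));cm=cam("wrist",o)
E=np.array([[135,98.5],[240,95.3],[280,94],[370,91.2],[400,90.2],[490,87.3],[510,86.6]])
P=onplane(cm,E,99);f=np.polyfit(P[:,1],P[:,0],1);print("edge",f,P[:,0]-np.polyval(f,P[:,1]));th=-np.arctan(f[0]);print("yaw",th)
H=[]
for n,l,r,row,x in (("L",179.9,222.3,151,535.2),("M",303.4,343.2,147,538.2),("R",424.8,467.8,143,541.3)):
    K,Rw,t=cm;d=(Rw.T@np.linalg.inv(K)@np.array([[l,row,1],[r,row,1]]).T).T; c=-Rw.T@t
    a=np.arctan2(d[:,1],-d[:,2]).mean(); y=c[1]+np.tan(a)*(c[2]-85); print(n,x,y); H.append((x,y))
H=np.array(H);ex=np.array([np.cos(th),np.sin(th)]);ey=np.array([-np.sin(th),np.cos(th)])
print("along y",H@ey,"along x",H@ex,"face",np.array([f[1],0])@ex, "cam",-cm[1].T@cm[2])
```

```text
edge [-2.63269792e-02  5.79898297e+02] [ 0.06580377 -0.03897875 -0.01537029 -0.06007981 -0.02289231  0.01044123
  0.06107617]
yaw 0.02632089924211034
L 535.2 101.78775691585109
M 538.2 -8.025122630358839
R 541.3 -117.84109374730667
along y [  87.66718141  -22.18661529 -132.04613428] along x [537.69345613 537.80237699 538.01118185] face 579.6974344852412 cam [568.19393361  -4.06456843 380.69927229]
```

>>> apply_moves(xyz=[[0.012,0.035,-0.01],[0.012,0.035,-0.01],[0.0107,0.0345,-0.01],[0,0,0],[0,0,0]], rot=[[0,0,0.013],[0,0,0.0133],[0,0,0],[0,0,0],[0,0,0]], gripper=75)

```text
clock: 3.08
ee_pos: [535.4, 102.4, 209.1]
eef_rot: [-0.707, -0.008, 0.707, -0.009]
force: [-0.8, -1.2, -0.1]
gripper_width: 64.1
```

```bash
cat > s.py <<'E'
from h import *
o=ctrl.get_obs();M=R.from_quat(o["eef_rot"]).as_matrix();print(o["clock"],o["ee_pos"].round(2),"yaw",np.arctan2(M[0,1],-M[1,1]).round(4),M[:2,0].round(4),o["force"].round(2),o["ft_torque"].round(2),o["gripper_width"].round(1))
E
python3 s.py; python3 s.py
```

```text
Traceback (most recent call last):
  File "s.py", line 2, in <module>
    o=ctrl.get_obs();M=R.from_quat(o["eef_rot"]).as_matrix();print(o["clock"],o["ee_pos"].round(2),"yaw",np.arctan2(M[0,1],-M[1,1]).round(4),M[:2,0].round(4),o["force"].round(2),o["ft_torque"].round(2),o["gripper_width"].round(1))
                                                                                                                                                                                                          ^^^^^^^^^^^^^^^^^^^^^^^^
AttributeError: 'float' object has no attribute 'round'
Traceback (most recent call last):
  File "s.py", line 2, in <module>
    o=ctrl.get_obs();M=R.from_quat(o["eef_rot"]).as_matrix();print(o["clock"],o["ee_pos"].round(2),"yaw",np.arctan2(M[0,1],-M[1,1]).round(4),M[:2,0].round(4),o["force"].round(2),o["ft_torque"].round(2),o["gripper_width"].round(1))
                                                                                                                                                                                                          ^^^^^^^^^^^^^^^^^^^^^^^^
AttributeError: 'float' object has no attribute 'round'
```

>>> apply_moves(xyz=[[0,0,-0.04],[0,0,-0.05],[0,0,-0.04],[0,-0.0006,-0.016],[0,0,0]], rot=[[0,0,0],[0,0,0],[0,0,0],[0,0,0],[0,0,0]])

```text
clock: 3.7
ee_pos: [535.2, 102.5, 63.1]
eef_rot: [-0.707, -0.009, 0.707, -0.009]
force: [0.3, 0.4, 1.0]
gripper_width: 63.9
```

>>> apply_moves(xyz=[[0,0,0],[0,0,0],[0,0,0],[0,0,0],[0,0,0]], rot=[[0,0,0],[0,0,0],[0,0,0],[0,0,0],[0,0,0]], gripper=30, squeeze=25)

```text
clock: 4.32
ee_pos: [536.7, 102.8, 65.2]
eef_rot: [0.708, 0.009, -0.706, 0.01]
force: [-0.2, -3.1, 6.6]
gripper_width: 35.4
```

>>> apply_moves(xyz=[[-0.0005,0,0.0005],[-0.0005,0,0.0005],[-0.0005,0,0.0005],[-0.0005,0,0],[0,0,0]], rot=[[0,0,0],[0,0,0],[0,0,0],[0,0,0],[0,0,0]])

```text
clock: 4.95
ee_pos: [535.9, 102.8, 65.3]
eef_rot: [0.709, 0.009, -0.705, 0.009]
force: [7.1, -4.1, -4.1]
gripper_width: 34.9
```

>>> apply_moves(xyz=[[-0.0005,0,0],[-0.0005,0,0],[-0.0005,0,0],[0,0,0]], rot=[[0,0,0],[0,0,0],[0,0,0],[0,0,0]])

```text
clock: 5.45
ee_pos: [536.0, 102.8, 65.4]
eef_rot: [0.71, 0.009, -0.704, 0.009]
force: [12.5, -3.2, -8.3]
gripper_width: 35.9
```

>>> apply_moves(xyz=[[0.001,0,0],[0.001,0,0],[0.001,0,0],[0.0005,0,0],[0.0005,0,0]], rot=[[0,0,0],[0,0,0],[0,0,0],[0,0,0],[0,0,0]])

```text
clock: 6.08
ee_pos: [535.9, 102.8, 65.2]
eef_rot: [0.707, 0.009, -0.707, 0.01]
force: [0.1, -5.3, 6.3]
gripper_width: 35.5
```

>>> apply_moves(xyz=[[0.0005,0,0],[0.0005,0,0],[0.0005,0,0],[0,0,0]], rot=[[0,0,0],[0,0,0],[0,0,0],[0,0,0]])

```text
clock: 6.58
ee_pos: [536.4, 102.8, 65.2]
eef_rot: [-0.706, -0.009, 0.708, -0.01]
force: [-2.6, -5.8, 8.4]
gripper_width: 35.0
```

>>> apply_moves(xyz=[[0.0005,0,0],[0.0005,0,0],[0.0005,0,0],[0,0,0]], rot=[[0,0,0],[0,0,0],[0,0,0],[0,0,0]])

```text
clock: 7.08
ee_pos: [537.9, 102.8, 65.2]
eef_rot: [-0.706, -0.009, 0.708, -0.01]
force: [-2.6, -5.3, 7.0]
gripper_width: 35.6
```

>>> apply_moves(xyz=[[0.0005,0,0],[0.0005,0,0],[0.0005,0,0],[0,0,0]], rot=[[0,0,0],[0,0,0],[0,0,0],[0,0,0]])

```text
clock: 7.58
ee_pos: [538.9, 102.8, 65.2]
eef_rot: [-0.706, -0.009, 0.708, -0.01]
force: [-2.8, -4.9, 8.9]
gripper_width: 35.7
```

>>> apply_moves(xyz=[[0.0005,0,0],[0.0005,0,0],[0,0,0]], rot=[[0,0,0],[0,0,0],[0,0,0]])

```text
clock: 7.95
ee_pos: [538.9, 102.8, 65.2]
eef_rot: [-0.705, -0.009, 0.709, -0.01]
force: [-6.1, -5.0, 12.6]
gripper_width: 35.2
```

>>> apply_moves(xyz=[[-0.0012,0,0],[0,0,0],[0,0,0],[0,0,0.025],[0,0,0.035]], rot=[[0,0,0],[0,0,0],[0,0,0],[0,0,0],[0,0,0]], gripper=75)

```text
clock: 8.57
ee_pos: [539.1, 103.9, 124.4]
eef_rot: [-0.706, -0.01, 0.708, -0.01]
force: [0.8, 0.1, -0.5]
gripper_width: 63.8
```

>>> apply_moves(xyz=[[0,-0.036,0],[0,-0.037,0],[0,-0.037,0],[0,0,0],[0,0,0]], rot=[[0,0,0],[0,0,0],[0,0,0],[0,0,0],[0,0,0]])

```text
clock: 9.2
ee_pos: [540.0, -5.5, 124.7]
eef_rot: [-0.707, -0.01, 0.707, -0.009]
force: [0.2, 0.2, 0.8]
gripper_width: 64.4
```

>>> apply_moves(xyz=[[-0.0018,-0.0025,-0.01],[0,0,-0.03],[0,0,-0.0195],[0,0,0]], rot=[[0,0,0],[0,0,0],[0,0,0],[0,0,0]])

```text
clock: 9.7
ee_pos: [536.6, -7.8, 63.4]
eef_rot: [-0.706, -0.01, 0.709, -0.01]
force: [0.0, 0.0, 0.5]
gripper_width: 64.3
```

>>> apply_moves(xyz=[[0,0,0],[0,0,0],[0,0,0],[0,0,0],[0,0,0]], rot=[[0,0,0],[0,0,0],[0,0,0],[0,0,0],[0,0,0]], gripper=30)

```text
clock: 10.32
ee_pos: [538.9, -7.3, 66.3]
eef_rot: [0.708, 0.01, -0.706, 0.009]
force: [-1.7, 5.7, 4.8]
gripper_width: 35.3
```

>>> apply_moves(xyz=[[-0.0005,0,0],[-0.0005,0,0],[-0.0005,0,0],[0,0,0]], rot=[[0,0,0],[0,0,0],[0,0,0],[0,0,0]])

```text
clock: 10.82
ee_pos: [538.5, -7.3, 66.3]
eef_rot: [0.709, 0.01, -0.706, 0.009]
force: [1.6, 6.0, 0.8]
gripper_width: 35.5
```

>>> apply_moves(xyz=[[-0.0005,0,0],[-0.0005,0,0],[0,0,0]], rot=[[0,0,0],[0,0,0],[0,0,0]])

```text
clock: 11.2
ee_pos: [537.6, -7.3, 66.3]
eef_rot: [0.709, 0.01, -0.706, 0.009]
force: [2.8, 4.7, 2.2]
gripper_width: 35.0
```

>>> apply_moves(xyz=[[-0.0005,0,0],[-0.0005,0,0],[-0.0005,0,0],[0,0,0]], rot=[[0,0,0],[0,0,0],[0,0,0],[0,0,0]])

```text
clock: 11.7
ee_pos: [537.5, -7.3, 66.3]
eef_rot: [0.71, 0.011, -0.704, 0.009]
force: [7.1, 5.0, -3.2]
gripper_width: 35.2
```

>>> apply_moves(xyz=[[-0.0005,0,0],[-0.0005,0,0],[-0.0005,0,0],[0,0,0]], rot=[[0,0,0],[0,0,0],[0,0,0],[0,0,0]])

```text
clock: 12.2
ee_pos: [537.5, -7.3, 66.4]
eef_rot: [0.711, 0.011, -0.703, 0.009]
force: [10.9, 5.7, -6.7]
gripper_width: 35.5
```

>>> apply_moves(xyz=[[0.001,0,0],[0.001,0,0],[0.001,0,0],[0.0005,0,0],[0.0005,0,0]], rot=[[0,0,0],[0,0,0],[0,0,0],[0,0,0],[0,0,0]])

```text
clock: 12.82
ee_pos: [537.5, -7.3, 66.3]
eef_rot: [0.708, 0.01, -0.706, 0.009]
force: [-1.7, 5.4, 5.1]
gripper_width: 35.5
```

>>> apply_moves(xyz=[[0.0005,0,0],[0.0005,0,0],[0.0005,0,0],[0.0005,0,0],[0,0,0]], rot=[[0,0,0],[0,0,0],[0,0,0],[0,0,0],[0,0,0]])

```text
clock: 13.45
ee_pos: [538.9, -7.3, 66.3]
eef_rot: [0.707, 0.01, -0.707, 0.009]
force: [-3.0, 5.9, 7.5]
gripper_width: 35.1
```

>>> apply_moves(xyz=[[0.0005,0,0],[0.0005,0,0],[0.0005,0,0],[0,0,0]], rot=[[0,0,0],[0,0,0],[0,0,0],[0,0,0]])

```text
clock: 13.95
ee_pos: [540.4, -7.3, 66.3]
eef_rot: [0.707, 0.01, -0.707, 0.009]
force: [-2.1, 5.5, 5.8]
gripper_width: 35.2
```

>>> apply_moves(xyz=[[0.0005,0,0],[0.0005,0,0],[0,0,0]], rot=[[0,0,0],[0,0,0],[0,0,0]])

```text
clock: 14.32
ee_pos: [540.4, -7.3, 66.2]
eef_rot: [-0.707, -0.01, 0.708, -0.009]
force: [-5.0, 6.0, 9.1]
gripper_width: 35.1
```

>>> apply_moves(xyz=[[0.0005,0,0],[0,0,0]], rot=[[0,0,0],[0,0,0]])

```text
clock: 14.58
ee_pos: [540.4, -7.3, 66.2]
eef_rot: [-0.706, -0.01, 0.708, -0.01]
force: [-6.7, 5.1, 11.0]
gripper_width: 35.3
```

Left and middle both travel 3.0 mm and are home, so the right shaft should be the worn one. I'll verify that by pulling it.

>>> apply_moves(xyz=[[-0.0012,0,0],[0,0,0],[0,0,0],[0,0,0.025],[0,0,0.035]], rot=[[0,0,0],[0,0,0],[0,0,0],[0,0,0],[0,0,0]], gripper=75)

```text
clock: 15.2
ee_pos: [539.8, -9.2, 125.0]
eef_rot: [-0.706, -0.009, 0.708, -0.009]
force: [1.4, 0.1, 1.0]
gripper_width: 64.1
```

>>> apply_moves(xyz=[[0.0005,-0.036,0],[0,-0.037,0],[0,-0.037,0],[0,0,0],[0,0,0]], rot=[[0,0,0],[0,0,0],[0,0,0],[0,0,0],[0,0,0]])

```text
clock: 15.82
ee_pos: [541.0, -118.4, 125.1]
eef_rot: [-0.707, -0.01, 0.707, -0.009]
force: [-0.1, 0.6, -0.8]
gripper_width: 64.1
```

>>> apply_moves(xyz=[[0.0003,0.0012,-0.01],[0,0,-0.03],[0,0,-0.0195],[0,0,0]], rot=[[0,0,0],[0,0,0],[0,0,0],[0,0,0]])

```text
clock: 16.32
ee_pos: [539.9, -116.1, 63.9]
eef_rot: [-0.706, -0.011, 0.708, -0.01]
force: [0.3, -0.6, 0.5]
gripper_width: 64.3
```

>>> apply_moves(xyz=[[0,0,0],[0,0,0],[0,0,0],[0,0,0],[0,0,0]], rot=[[0,0,0],[0,0,0],[0,0,0],[0,0,0],[0,0,0]], gripper=30)

```text
clock: 16.95
ee_pos: [542.1, -117.2, 66.7]
eef_rot: [0.708, 0.01, -0.706, 0.01]
force: [-0.4, 2.4, 6.1]
gripper_width: 35.1
```

>>> apply_moves(xyz=[[-0.0005,0,0],[-0.0005,0,0],[-0.0005,0,0],[-0.0005,0,0],[-0.0005,0,0]], rot=[[0,0,0],[0,0,0],[0,0,0],[0,0,0],[0,0,0]])

```text
clock: 17.58
ee_pos: [540.4, -117.3, 66.7]
eef_rot: [0.708, 0.01, -0.706, 0.01]
force: [2.3, 2.9, 5.8]
gripper_width: 35.3
```

>>> apply_moves(xyz=[[-0.0005,0,0],[-0.0005,0,0],[-0.0005,0,0],[-0.0005,0,0],[0,0,0]], rot=[[0,0,0],[0,0,0],[0,0,0],[0,0,0],[0,0,0]])

```text
clock: 18.2
ee_pos: [538.3, -117.4, 66.7]
eef_rot: [0.708, 0.01, -0.706, 0.01]
force: [1.8, 1.3, 6.5]
gripper_width: 35.2
```

Already 3.8 mm past its start, so this is the worn shaft. I'll keep pulling gently.

>>> apply_moves(xyz=[[-0.0005,0,0],[-0.0005,0,0],[-0.0005,0,0],[-0.0005,0,0],[-0.0005,0,0]], rot=[[0,0,0],[0,0,0],[0,0,0],[0,0,0],[0,0,0]])

```text
clock: 18.82
ee_pos: [535.9, -117.4, 66.7]
eef_rot: [0.708, 0.01, -0.706, 0.01]
force: [3.0, 1.8, 5.8]
gripper_width: 35.2
```

>>> apply_moves(xyz=[[-0.0005,0,0],[-0.0005,0,0],[-0.0005,0,0],[0,0,0]], rot=[[0,0,0],[0,0,0],[0,0,0],[0,0,0]])

```text
clock: 19.32
ee_pos: [534.2, -117.5, 66.6]
eef_rot: [0.708, 0.01, -0.706, 0.01]
force: [2.2, 2.7, 5.9]
gripper_width: 35.3
```

>>> apply_moves(xyz=[[-0.0005,0,0],[-0.0005,0,0],[0,0,0]], rot=[[0,0,0],[0,0,0],[0,0,0]])

```text
clock: 19.7
ee_pos: [533.8, -117.5, 66.7]
eef_rot: [0.709, 0.01, -0.706, 0.01]
force: [5.6, 2.8, 5.3]
gripper_width: 35.4
```

>>> apply_moves(xyz=[[-0.0005,0,0],[-0.0003,0,0],[0,0,0]], rot=[[0,0,0],[0,0,0],[0,0,0]])

```text
clock: 20.08
ee_pos: [533.8, -117.5, 66.7]
eef_rot: [0.709, 0.01, -0.705, 0.01]
force: [8.6, 1.9, 2.4]
gripper_width: 35.0
```

Stop reached at 8.6 N, 8.3 mm beyond the start. I'll relax, release, raise and look.

>>> apply_moves(xyz=[[0.0015,0,0],[0,0,0],[0,0,0],[0,0,0.025],[0,0,0.04]], rot=[[0,0,0],[0,0,0],[0,0,0],[0,0,0],[0,0,0]], gripper=75)

```text
clock: 20.7
ee_pos: [530.8, -117.5, 130.0]
eef_rot: [-0.705, -0.01, 0.709, -0.009]
force: [1.0, -0.2, -0.1]
gripper_width: 64.2
```

>>> apply_moves(xyz=[[0,0,0.05],[0,0,0.03],[0,0,0],[0,0,0]], rot=[[0,0,0],[0,0,0],[0,0,0],[0,0,0]])

```text
clock: 21.2
ee_pos: [531.6, -117.7, 209.9]
eef_rot: [-0.706, -0.01, 0.708, -0.009]
force: [0.2, 0.7, -0.1]
gripper_width: 64.3
```

```bash
sed -i 's/o\["gripper_width"\].round(1)/o["gripper_width"]/' s.py
python3 - <<'E'
from h import *
import pickle
o=ctrl.get_obs(); im=ctrl.capture("wrist"); cv2.imwrite("pics/w3.png",im); pickle.dump(o,open("w3.pkl","wb"))
cm=cam("wrist",o);print(o["clock"],o["ee_pos"],proj(cm,[[533,-117.2,85],[559,-116.5,93]]))
E
```

```text
21.2 [ 531.60959802 -117.68793497  209.88394913] [[317.05982822 189.30266097]
 [316.92952835 159.94023804]]
```

View pics/w3.png

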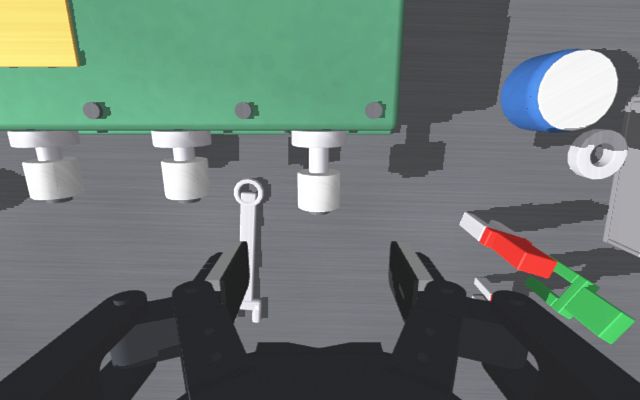

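The right hub (319,190) is clearly out with a long neck showing, and the other two are home. Measuring the gap.

Run:
```python
from h import *
import pickle
o=pickle.load(open("w3.pkl","rb"));im=cv2.imread("pics/w3.png");cm=cam("wrist",o);g=im.mean(2)
for c in (300,303,318,334,337): print(c,[int(v) for v in g[125:215,c]])
for r in (158,160,190,194): print(r,[int(v) for v in g[r,290:350]])
```

```text
300 [124, 121, 118, 112, 94, 110, 219, 255, 254, 253, 253, 253, 253, 253, 253, 254, 254, 254, 254, 254, 255, 255, 125, 67, 71, 73, 74, 73, 72, 73, 73, 73, 72, 73, 75, 74, 74, 75, 75, 85, 89, 118, 122, 118, 122, 126, 132, 134, 179, 254, 255, 254, 254, 254, 254, 254, 254, 254, 254, 254, 254, 254, 254, 254, 254, 254, 254, 254, 254, 254, 254, 254, 254, 254, 254, 254, 254, 254, 254, 255, 255, 255, 255, 245, 139, 120, 122, 126, 125, 125]
303 [125, 121, 117, 114, 95, 91, 192, 255, 255, 255, 254, 254, 255, 255, 255, 255, 254, 254, 254, 254, 255, 255, 153, 73, 70, 74, 74, 74, 71, 74, 73, 71, 72, 74, 75, 75, 73, 74, 74, 73, 86, 87, 86, 90, 129, 134, 133, 131, 133, 180, 255, 255, 255, 255, 255, 255, 255, 255, 255, 255, 255, 255, 255, 254, 254, 254, 255, 255, 255, 255, 255, 255, 255, 255, 255, 255, 255, 255, 255, 255, 255, 255, 255, 255, 255, 178, 122, 124, 125, 123]
318 [122, 119, 117, 111, 95, 81, 148, 251, 250, 246, 244, 242, 242, 241, 240, 239, 239, 239, 238, 237, 235, 235, 230, 244, 245, 244, 244, 244, 244, 244, 244, 244, 244, 244, 244, 244, 244, 244, 244, 244, 244, 244, 244, 244, 244, 244,
[... 1560 characters left out ...]
 72, 74, 74, 73, 79, 81, 80, 81, 80, 84, 115, 125, 124, 124, 124, 124, 124, 125, 123, 124]
190 [124, 125, 124, 124, 124, 122, 121, 161, 255, 255, 254, 254, 254, 254, 255, 255, 255, 255, 255, 255, 255, 255, 255, 255, 254, 254, 253, 252, 250, 248, 245, 242, 239, 235, 230, 225, 220, 211, 201, 190, 182, 174, 167, 159, 150, 145, 144, 141, 138, 134, 124, 121, 122, 122, 121, 120, 121, 121, 121, 121]
194 [124, 124, 124, 124, 125, 123, 122, 161, 255, 255, 254, 254, 254, 255, 255, 255, 255, 255, 255, 255, 255, 255, 255, 255, 254, 253, 252, 251, 249, 246, 244, 241, 237, 233, 228, 223, 218, 209, 200, 191, 183, 174, 166, 159, 150, 147, 142, 138, 137, 130, 121, 119, 120, 119, 119, 119, 119, 119, 118, 119]
```

Run:
```python
from h import *
import pickle
o=pickle.load(open("w3.pkl","rb"));cm=cam("wrist",o)
def p(c,r,z): return onplane(cm,[[c,r]],z)[0].round(2)
print("hub back top",p(318,175.9,103),"neck/back",p(318,172.9,93),"hub front top",p(318,211.9,103),"boss",p(318,147.2,107))
def ax(l,r,row,z=85):
    K,Rw,t=cm;d=(Rw.T@np.linalg.inv(K)@np.array([[l,row,1],[r,row,1]]).T).T; c=-Rw.T@t
    a=np.arctan2(d[:,1],-d[:,2]).mean(); y=c[1]+np.tan(a)*(c[2]-z);return y,p(l,row,z)[0]
print("neck y",ax(307.7,328.0,159),"hub y",ax(296.7,339.6,192))
M=R.from_quat(o["eef_rot"]).as_matrix();print(M.round(4),o["ee_pos"])
```

```text
hub back top [ 548.18 -117.66  103.  ] neck/back [ 548.57 -117.62   93.  ] hub front top [ 518.96 -118.4   103.  ] boss [ 570.73 -117.09  107.  ]
neck y (np.float64(-117.21385539671509), np.float64(558.32)) hub y (np.float64(-118.16760165373141), np.float64(530.21))
[[-1.900e-03  2.680e-02 -9.996e-01]
 [ 1.000e-04 -9.996e-01 -2.680e-02]
 [-1.000e+00 -1.000e-04  1.900e-03]] [ 531.60959802 -117.68793497  209.88394913]
```

>>> apply_moves(xyz=[[-0.0134,-0.0463,-0.01],[-0.0134,-0.0463,-0.01],[-0.0135,-0.0463,-0.01],[-0.0134,-0.0462,-0.01],[0,0,0]], rot=[[0,0,-0.073],[0,0,-0.073],[0,0,-0.073],[0,0,-0.074],[0,0,0]], gripper=58)

```text
clock: 21.88
ee_pos: [475.3, -306.6, 168.2]
eef_rot: [-0.699, 0.097, 0.702, 0.096]
force: [0.5, 0.7, 0.5]
gripper_width: 49.8
```

>>> apply_moves(xyz=[[0,0,0],[0,0,0]], rot=[[0,0,0],[0,0,0]])

```text
clock: 22.12
ee_pos: [479.4, -301.0, 170.5]
eef_rot: [-0.701, 0.092, 0.701, 0.093]
force: [-0.5, 0.9, 0.4]
gripper_width: 49.6
```

```bash
python3 s.py
python3 - <<'E'
from h import *
o=ctrl.get_obs(); im=ctrl.capture("wrist"); cm=cam("wrist",o)
P=np.array([[488.8,-290.8],[481.5,-318.8],[465.8,-314.5],[473.7,-286.7]])
print(proj(cm,np.c_[P,[104]*4]).round(1).tolist())
c=proj(cm,[[477.5,-302.7,104]])[0].astype(int);print(c)
b=im[c[1]-70:c[1]+80,c[0]-150:c[0]+150];cv2.imwrite("pics/c4.png",cv2.resize(b,None,fx=2.6,fy=2.6,interpolation=0))
E
```

```text
22.125 [ 479.4  -300.99  170.47] yaw -0.2632 [-0.0004  0.001 ] [-0.53  0.87  0.41] [0.   0.04 0.01] 49.59398218716839
[[299.1, 203.8], [342.8, 203.4], [342.2, 226.6], [299.5, 226.0]]
[320 214]
```

View pics/c4.png

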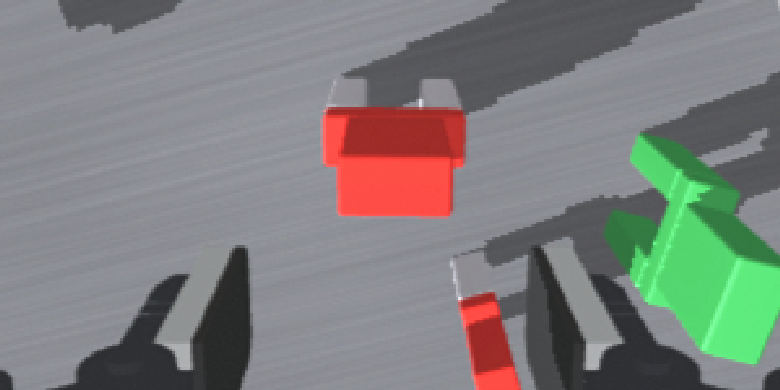

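The crop agrees within about 1 px: the fork head spans (338–453, 157–215) in it, square to the jaws. The green and small forks are clear of the fingers. Descending.

>>> apply_moves(xyz=[[-0.002,-0.0022,-0.01],[0,0,-0.03],[0,0,-0.035],[0,0,-0.0275],[0,0,0]], rot=[[0,0,0],[0,0,0],[0,0,0],[0,0,0],[0,0,0]])

```text
clock: 22.8
ee_pos: [475.2, -303.6, 66.0]
eef_rot: [-0.699, 0.093, 0.703, 0.094]
force: [-0.2, 0.6, 0.5]
gripper_width: 49.4
```

>>> apply_moves(xyz=[[0,0,0],[0,0,0],[0,0,0],[0,0,0],[0,0,0]], rot=[[0,0,0],[0,0,0],[0,0,0],[0,0,0],[0,0,0]], gripper=20, squeeze=40)

```text
clock: 23.42
ee_pos: [477.3, -305.2, 69.1]
eef_rot: [0.701, -0.094, -0.7, -0.094]
force: [-1.0, 0.3, 4.1]
gripper_width: 29.5
```

>>> apply_moves(xyz=[[0,0,0.01],[0,0,0.03],[0,0,0.04],[0,0,0.04],[0,0,0.01]], rot=[[0,0,0],[0,0,0],[0,0,0],[0,0,0],[0,0,0]])

```text
clock: 24.05
ee_pos: [478.0, -305.6, 201.2]
eef_rot: [0.702, -0.095, -0.699, -0.093]
force: [0.0, -0.4, -2.2]
gripper_width: 29.5
```

>>> apply_moves(xyz=[[0.013,0.03,0],[0.017,0.04,0],[0.02,0.04,0],[0.017,0.04,0],[0.0152,0.038,0]], rot=[[0,0,0.058],[0,0,0.059],[0,0,0.058],[0,0,0.059],[0,0,0.055]])

```text
clock: 24.68
ee_pos: [558.6, -115.3, 197.0]
eef_rot: [-0.706, -0.009, 0.708, -0.009]
force: [-1.0, 0.3, -1.1]
gripper_width: 29.1
```

>>> apply_moves(xyz=[[0,0,0],[0,0,0],[0,0,0]], rot=[[0,0,0],[0,0,0],[0,0,0]])

```text
clock: 25.05
ee_pos: [558.3, -118.4, 197.7]
eef_rot: [-0.707, -0.007, 0.708, -0.007]
force: [0.0, 0.8, -1.4]
gripper_width: 29.4
```

```bash
python3 s.py
python3 - <<'E'
from h import *
import pickle
o=ctrl.get_obs(); im=ctrl.capture("wrist"); cm=cam("wrist",o);pickle.dump(o,open("w5.pkl","wb"));cv2.imwrite("pics/w5.png",im)
o=ctrl.get_obs();print(o["ee_pos"])
E
```

```text
25.05 [ 558.25 -118.41  197.72] yaw 0.0206 [-0.0013 -0.0005] [ 0.03  0.84 -1.43] [ 0.01 -0.01  0.04] 29.3709782612769
[ 558.42629426 -118.3221736   197.93071554]
```

View pics/w5.png

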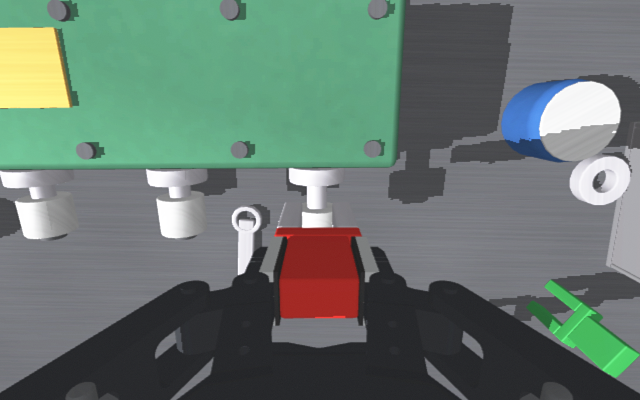

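Run:
```python
from h import *
import pickle
o=pickle.load(open("w5.pkl","rb"));im=cv2.imread("pics/w5.png");cm=cam("wrist",o)
print([tuple(int(x) for x in im[r,320]) for r in range(222,325,1)][:20])
print("R ch",[int(v) for v in im[222:325,320,2]])
z0=o["ee_pos"][2]-69.1
for r in (276,316.5): print(r,onplane(cm,[[320,r]],z0+104).round(1))
print("shoulder",onplane(cm,[[276,230],[361,230]],z0+60).round(1).tolist(),onplane(cm,[[276,236],[361,236]],z0+60).round(1).tolist())
print("boss/hub check", proj(cm,[[559.5,-117,93],[548.4,-117.5,93]]).round(1).tolist())
g=im.mean(2)
for r in (188,196): print(r,[int(v) for v in g[r,295:345]])
print("legs row",[int(v) for v in g[215,265:375]],[int(v) for v in g[208,265:375]])
print("col",[int(v) for v in g[165:232,317]])
```

```text
[(242, 241, 240), (240, 240, 240), (239, 239, 239), (241, 240, 239), (244, 244, 241), (154, 155, 198), (50, 52, 138), (28, 31, 133), (32, 36, 137), (33, 37, 138), (32, 36, 136), (34, 37, 138), (33, 36, 147), (35, 40, 158), (32, 35, 136), (32, 33, 133), (33, 35, 135), (33, 36, 136), (32, 33, 135), (33, 35, 135)]
R ch [240, 240, 239, 239, 241, 198, 138, 133, 137, 138, 136, 138, 147, 158, 136, 133, 135, 136, 135, 135, 135, 135, 136, 134, 135, 135, 135, 136, 137, 137, 137, 137, 136, 138, 136, 137, 138, 137, 137, 136, 137, 138, 136, 136, 137, 137, 137, 136, 137, 137, 137, 136, 137, 137, 137, 138, 146, 156, 160, 161, 164, 162, 163, 163, 163, 163, 163, 163, 163, 163, 162, 163, 163, 163, 163, 163, 163, 162, 163, 163, 163, 162, 162, 163, 163, 163, 163, 163, 163, 162, 163, 163, 163, 161, 175, 241, 160, 120, 116, 117, 120, 120, 123]
276 [[ 567.2 -119.8  232.6]]
316.5 [[ 550.3 -120.1  232.6]]
shoulder [[567.6, -98.3, 188.6], [568.4, -140.0, 188.6]] [[564.4, -98.3, 188.6], [565.2, -140.2, 188.6]]
boss/hub check [[315.6, 195.8], [316.0, 209.4]]
188 [74, 74, 75, 75, 75, 75, 75, 73, 74, 73, 70, 110,
[... 1184 characters left out ...]
 127, 135, 136, 135, 133, 136, 163, 237, 255, 255, 255, 255, 255, 254, 246, 238, 229, 218, 200, 181, 155, 143, 139, 137, 136, 136, 135, 136, 135, 135, 121, 121, 126, 127, 127, 127, 126, 126, 126, 125, 125, 125, 125, 126, 124, 125, 124, 126, 124, 121, 120, 119, 119, 120, 121, 120, 120, 120, 120, 121, 120, 121, 119, 121, 119, 121, 120, 120, 120, 121, 121, 120, 120]
col [118, 111, 73, 106, 124, 176, 247, 245, 242, 239, 238, 237, 236, 235, 234, 234, 234, 234, 232, 230, 229, 222, 236, 237, 237, 237, 237, 237, 237, 237, 237, 237, 237, 238, 238, 238, 237, 238, 238, 237, 237, 238, 239, 238, 154, 134, 136, 135, 177, 253, 250, 249, 249, 248, 246, 247, 248, 249, 248, 246, 249, 253, 184, 81, 64, 68, 69]
```

>>> apply_moves(xyz=[[0.0014,0.0017,0],[0,0,-0.015],[0,0,-0.01],[0,0,0],[0,0,0]], rot=[[0,0,0.006],[0,0,0],[0,0,0],[0,0,0],[0,0,0]])

```text
clock: 25.72
ee_pos: [560.5, -115.2, 173.2]
eef_rot: [-0.707, -0.01, 0.707, -0.01]
force: [0.3, 0.1, -2.0]
gripper_width: 29.6
```

```bash
python3 s.py
python3 - <<'E'
from h import *
import pickle
im=None;o=ctrl.get_obs(); im=ctrl.capture("wrist"); cm=cam("wrist",o);cv2.imwrite("pics/w6.png",im)
g=im.mean(2);r=im[...,2].astype(float)-im[...,1]
m=(r>60)[200:330,250:390]; ys,xs=np.nonzero(m); print("red rows",ys.min()+200,ys.max()+200)
for q in range(ys.min()+201,ys.min()+207): x=xs[ys==q-200]; print(q,x.min()+250,x.max()+250)
print("col",[int(v) for v in g[170:245,316]])
print("colR",[int(v) for v in im[225:330,320,2]])
for q in (205,215): print(q,[int(v) for v in g[q,290:345]])
E
```

```text
25.725 [ 560.53 -115.15  173.21] yaw 0.0291 [-0.0001  0.0001] [ 0.33  0.05 -1.98] [-0.03 -0.02  0.06] 29.592886255082004
red rows 228 317
229 276 358
230 276 358
231 276 359
232 275 359
233 275 360
234 275 360
col [140, 136, 131, 126, 123, 120, 114, 80, 124, 123, 155, 253, 255, 254, 254, 253, 252, 252, 251, 251, 250, 250, 250, 250, 250, 250, 251, 248, 160, 145, 148, 148, 148, 149, 148, 149, 148, 149, 148, 148, 148, 147, 147, 147, 146, 144, 156, 234, 255, 255, 255, 255, 255, 161, 138, 145, 141, 117, 74, 69, 71, 70, 72, 71, 75, 80, 71, 69, 68, 70, 71, 71, 72, 70, 69]
colR [144, 140, 141, 140, 140, 141, 143, 141, 142, 153, 164, 142, 139, 139, 141, 139, 141, 139, 140, 141, 139, 140, 140, 141, 140, 141, 141, 142, 142, 142, 143, 142, 142, 143, 142, 142, 142, 141, 142, 141, 143, 142, 142, 141, 142, 141, 142, 142, 142, 142, 141, 142, 142, 151, 160, 164, 168, 168, 168, 168, 169, 168, 169, 169, 168, 168, 168, 169, 168, 168, 169, 168, 169, 169, 169, 168, 169, 168, 168, 169, 169, 168, 168, 168, 168, 169, 169, 168, 169, 168, 169, 167, 158, 153, 129, 124, 121, 126, 127, 125, 124, 125, 125, 125, 125]
205 [130, 130, 129, 129, 130, 130, 129, 129, 129, 129, 127, 125, 124, 127, 128, 129, 128, 128, 125, 138, 232, 255, 201, 142, 142, 146, 149, 151, 156, 156, 156, 155, 155, 154, 153, 153, 151, 151, 149, 145, 141, 137, 126, 128, 131, 131, 131, 130, 132, 132, 131, 129, 129, 130, 130]
215 [129, 129, 129, 128, 127, 127, 128, 127, 127, 125, 122, 120, 129, 135, 140, 141, 141, 141, 138, 149, 231, 254, 254, 255, 209, 147, 144, 151, 155, 155, 155, 154, 153, 153, 152, 151, 150, 151, 148, 145, 139, 136, 124, 121, 125, 129, 130, 132, 132, 132, 132, 132, 131, 130, 130]
```

>>> apply_moves(xyz=[[0,0,0],[0,0,0],[0,0,0],[0,0,0]], rot=[[0,0,0],[0,0,0],[0,0,0],[0,0,0]])

```text
clock: 26.28
ee_pos: [560.4, -115.2, 173.3]
eef_rot: [0.707, 0.01, -0.707, 0.01]
force: [-0.4, -0.3, -2.0]
gripper_width: 29.4
```

```bash
cat > m.py <<'E'
from h import *
o=ctrl.get_obs(); im=ctrl.capture("wrist"); cm=cam("wrist",o);cv2.imwrite("pics/w%d.png"%int(o["clock"]*100),im)
M=R.from_quat(o["eef_rot"]).as_matrix();print(o["clock"],o["ee_pos"],"yaw",np.arctan2(M[0,1],-M[1,1]))
g=im.mean(2);r=im[...,2].astype(float)-im[...,1]
m=(r>60)[200:330,250:390]; ys,xs=np.nonzero(m);y0=ys.min()
x=[(xs[ys==q].min()+249.5,xs[ys==q].max()+250.5) for q in range(y0+3,y0+6)];L,Rr=np.mean(x,0)
z0=o["ee_pos"][2]-69.1
P=onplane(cm,[[L,y0+204],[Rr,y0+204]],z0+54);print("fork y",P[:,1].round(1),P[:,1].mean().round(2))
print("head x", onplane(cm,[[320,ys.max()+200.5]],z0+104)[0].round(1)+[8.5,0,0])
print("y0",y0+200,"rows")
for q in range(y0+184,y0+198,4): print(q,[int(v) for v in g[q,290:350]])
print("col",[int(v) for v in g[165:240,320]])
E
python3 m.py
```

```text
26.275 [ 560.43175623 -115.21406777  173.34232016] yaw 0.028971632478674045
fork y [ -93.7 -137.1] -115.38
head x [ 560.5 -117.   208.2]
y0 228 rows
212 [130, 129, 129, 129, 128, 128, 126, 128, 128, 127, 125, 120, 123, 125, 125, 124, 124, 124, 122, 134, 228, 254, 254, 252, 191, 147, 147, 152, 156, 154, 156, 156, 154, 153, 154, 152, 151, 150, 148, 143, 140, 132, 123, 122, 125, 129, 131, 132, 131, 130, 130, 129, 129, 130, 130, 129, 128, 129, 127, 128]
216 [130, 130, 129, 127, 128, 129, 128, 128, 127, 124, 121, 119, 129, 138, 140, 141, 141, 140, 138, 148, 232, 254, 254, 226, 186, 186, 188, 160, 152, 152, 152, 166, 168, 164, 160, 158, 154, 158, 152, 145, 139, 134, 123, 121, 122, 128, 129, 131, 132, 133, 132, 131, 131, 131, 130, 130, 128, 127, 128, 128]
220 [129, 127, 128, 127, 126, 128, 127, 127, 126, 122, 119, 119, 128, 135, 138, 137, 137, 136, 136, 134, 163, 252, 255, 255, 255, 255, 255, 255, 254, 251, 248, 242, 236, 229, 219, 201, 184, 163, 152, 144, 139, 134, 123, 120, 120, 124, 129, 130, 132, 132, 131, 132, 131, 132, 131, 131, 129, 130, 128, 127]
224 [128, 128, 126, 127, 127, 128, 128, 126, 124, 119, 117, 119, 155, 167, 156, 146, 143, 140, 141, 141, 141, 142, 143, 141, 141, 141, 140, 140, 140, 140, 140, 140, 141, 142, 142, 142, 142, 140, 141, 141, 142, 142, 126, 119, 119, 120, 125, 128, 130, 130, 131, 131, 131, 131, 131, 129, 131, 129, 129, 128]
col [137, 138, 139, 138, 139, 138, 134, 130, 125, 122, 120, 113, 80, 124, 123, 149, 245, 252, 249, 248, 247, 246, 245, 244, 244, 243, 242, 243, 243, 242, 241, 241, 238, 162, 153, 154, 156, 155, 155, 155, 156, 155, 155, 156, 155, 155, 155, 156, 155, 155, 154, 152, 181, 249, 248, 248, 249, 250, 157, 140, 145, 140, 112, 74, 68, 70, 71, 72, 71, 75, 79, 71, 69, 70, 70]
```

>>> apply_moves(xyz=[[0,-0.0019,0],[0,0,0],[0,0,0],[0,0,0]], rot=[[0,0,-0.003],[0,0,0],[0,0,0],[0,0,0]])

```text
clock: 26.82
ee_pos: [560.4, -117.1, 173.3]
eef_rot: [0.707, 0.009, -0.707, 0.009]
force: [0.2, -0.2, -1.4]
gripper_width: 29.8
```

```bash
cat >> m.py <<'E'
def ax(l,r,row,z=85):
    K,Rw,t=cm;d=(Rw.T@np.linalg.inv(K)@np.array([[l,row,1],[r,row,1]]).T).T; c=-Rw.T@t
    a=np.arctan2(d[:,1],-d[:,2]).mean(); return c[1]+np.tan(a)*(c[2]-z)
for q in (203,207,211,220):
    s=cv2.GaussianBlur(g,(1,5),0)[q,300:345]; d=np.diff(s); l=300+d[:15].argmax()+.5; rr=300+25+d[25:].argmin()+.5; print(q,l,rr,ax(l,rr,q).round(2))
print("gap x",onplane(cm,[[320,222.8]],93)[0,0],onplane(cm,[[320,197.7]],107)[0,0])
E
python3 m.py
```

```text
26.825 [ 560.44040882 -117.06657599  173.30324593] yaw 0.026052176717748877
fork y [ -95.5 -139. ] -117.24
head x [ 560.6 -118.9  208.2]
y0 228 rows
212 [130, 130, 131, 130, 129, 129, 128, 128, 129, 127, 124, 121, 124, 126, 126, 125, 123, 161, 253, 255, 255, 211, 148, 148, 151, 156, 157, 157, 157, 156, 156, 155, 154, 153, 151, 150, 147, 143, 137, 129, 127, 126, 123, 123, 127, 130, 132, 133, 132, 132, 131, 130, 131, 131, 131, 130, 129, 129, 128, 128]
216 [130, 130, 129, 128, 128, 129, 129, 128, 129, 125, 122, 120, 128, 140, 142, 141, 140, 166, 253, 255, 255, 224, 189, 190, 193, 189, 164, 172, 175, 171, 168, 163, 161, 157, 167, 160, 149, 142, 138, 138, 142, 141, 126, 122, 123, 129, 131, 132, 132, 134, 131, 132, 132, 133, 131, 131, 130, 129, 129, 128]
220 [130, 129, 129, 128, 129, 129, 129, 129, 126, 124, 121, 120, 129, 137, 138, 138, 136, 144, 218, 255, 255, 255, 255, 255, 255, 255, 253, 250, 246, 241, 234, 226, 213, 193, 175, 160, 148, 143, 139, 138, 139, 137, 125, 120, 121, 124, 129, 130, 133, 133, 132, 132, 132, 132, 132, 131, 131, 131, 129, 129]
224 [129, 129, 127, 128, 128, 129, 129, 127, 125, 121, 118, 119, 139, 145, 142, 142, 142, 143, 143, 143, 143, 143, 143, 143, 142, 141, 141, 140, 142, 142, 143, 142, 144, 145, 144, 144, 144, 144, 143, 143, 144, 145, 126, 119, 120, 121, 125, 131, 130, 131, 132, 133, 132, 133, 132, 133, 131, 131, 130, 129]
col [138, 139, 140, 140, 139, 140, 135, 132, 127, 123, 119, 115, 90, 124, 125, 153, 248, 248, 245, 244, 242, 240, 239, 238, 237, 237, 236, 236, 236, 235, 235, 232, 184, 153, 154, 156, 156, 156, 156, 156, 156, 156, 156, 156, 156, 156, 156, 156, 156, 156, 154, 168, 234, 234, 233, 234, 233, 179, 142, 143, 146, 141, 114, 74, 70, 70, 73, 72, 72, 76, 82, 72, 70, 71, 70]
203 307.5 328.5 -117.52
207 307.5 328.5 -117.59
211 307.5 328.5 -117.67
220 307.5 331.5 -118.95
gap x 548.379544246077 570.9141585869144
```

>>> apply_moves(xyz=[[-0.0008,-0.0002,0],[0,0,-0.004],[0,0,-0.004],[0,0,-0.004],[0,0,0]], rot=[[0,0,0],[0,0,0],[0,0,0],[0,0,0],[0,0,0]])

```text
clock: 27.5
ee_pos: [559.3, -117.2, 160.7]
eef_rot: [-0.707, -0.009, 0.707, -0.009]
force: [0.3, 0.5, -1.6]
gripper_width: 29.3
```

>>> apply_moves(xyz=[[0,0,-0.003],[0,0,-0.004],[0,0,-0.005],[0,0,-0.005],[0,0,0]], rot=[[0,0,0],[0,0,0],[0,0,0],[0,0,0],[0,0,0]])

```text
clock: 28.12
ee_pos: [559.3, -117.2, 143.7]
eef_rot: [-0.707, -0.009, 0.707, -0.009]
force: [0.5, -0.5, -2.6]
gripper_width: 29.5
```

The legs are straddling the neck without contact. Continuing down.

>>> apply_moves(xyz=[[0,0,-0.005],[0,0,-0.007],[0,0,-0.007],[0,0,-0.006],[0,0,0]], rot=[[0,0,0],[0,0,0],[0,0,0],[0,0,0],[0,0,0]])

```text
clock: 28.75
ee_pos: [559.2, -117.2, 118.6]
eef_rot: [-0.707, -0.009, 0.708, -0.009]
force: [-0.1, 0.5, -1.4]
gripper_width: 29.7
```

>>> apply_moves(xyz=[[0,0,-0.0015],[0,0,-0.0015],[0,0,-0.001],[0,0,0]], rot=[[0,0,0],[0,0,0],[0,0,0],[0,0,0]])

```text
clock: 29.25
ee_pos: [559.6, -117.3, 115.3]
eef_rot: [-0.707, -0.009, 0.707, -0.009]
force: [-0.1, 0.3, -2.1]
gripper_width: 29.2
```

>>> apply_moves(xyz=[[0,0,-0.001],[0,0,-0.001],[0,0,0]], rot=[[0,0,0],[0,0,0],[0,0,0]])

```text
clock: 29.62
ee_pos: [559.8, -117.3, 113.7]
eef_rot: [0.707, 0.009, -0.707, 0.009]
force: [-0.5, 0.4, 3.3]
gripper_width: 29.5
```

>>> apply_moves(xyz=[[0,0,-0.001],[0,0,-0.0005],[0,0,0]], rot=[[0,0,0],[0,0,0],[0,0,0]])

```text
clock: 30.0
ee_pos: [560.9, -117.3, 113.6]
eef_rot: [0.708, 0.009, -0.706, 0.009]
force: [-2.1, 0.8, 11.5]
gripper_width: 29.5
```

>>> apply_moves(xyz=[[0,0,0.001],[-0.0003,0,0.0005],[0,0,0]], rot=[[0,0,0],[0,0,0],[0,0,0]])

```text
clock: 30.38
ee_pos: [560.4, -117.3, 113.7]
eef_rot: [0.708, 0.009, -0.706, 0.009]
force: [2.2, 0.3, 3.2]
gripper_width: 29.4
```

>>> apply_moves(xyz=[[0,0,0],[0,0,0],[0,0,0],[0,0,0.01],[0,0,0.03]], rot=[[0,0,0],[0,0,0],[0,0,0],[0,0,0],[0,0,0]], gripper=65)

```text
clock: 31.0
ee_pos: [558.2, -117.1, 152.8]
eef_rot: [-0.706, -0.009, 0.708, -0.009]
force: [0.4, 0.4, 1.1]
gripper_width: 55.7
```

>>> apply_moves(xyz=[[0,0,0.04],[0,0,0.04],[0,0,0.02],[-0.05,0,0],[-0.05,0,0]], rot=[[0,0,0],[0,0,0],[0,0,0],[0,0,0],[0,0,0]])

```text
clock: 31.62
ee_pos: [458.3, -117.1, 254.0]
eef_rot: [0.707, 0.009, -0.707, 0.009]
force: [0.5, -0.7, 0.7]
gripper_width: 55.5
```

>>> apply_moves(xyz=[[0,0,0],[0,0,0],[0,0,0]], rot=[[0,0,0],[0,0,0],[0,0,0]])

```text
clock: 32.0
ee_pos: [460.5, -117.2, 253.6]
eef_rot: [0.707, 0.009, -0.707, 0.009]
force: [1.0, -0.3, -0.6]
gripper_width: 55.8
```

Run:
```python
from h import *
o=ctrl.get_obs(); im=ctrl.capture("wrist"); cv2.imwrite("pics/w9.png",im)
print(o["clock"],o["ee_pos"])
t=ctrl.capture("top");s=ctrl.capture("scene")
cv2.imwrite("pics/top9.png",t);cv2.imwrite("pics/scene9.png",s)
J=np.zeros((580,640,3),np.uint8);J[:300]=cv2.resize(im[0:300],(640,300));J[310:580,:380]=cv2.resize(s[170:305,200:390],None,fx=2,fy=2);J[310:580,385:640]=cv2.resize(t[150:285,375:502],(255,270));cv2.imwrite("pics/fin.png",J)
for a,n in ((t,"top0"),(s,"scene0")):
    d=cv2.absdiff(a,cv2.imread(f"pics/{n}.png")).max(2)>60
    k,l,st,ce=cv2.connectedComponentsWithStats(d.astype(np.uint8));print(n,[st[i].tolist() for i in range(1,k) if st[i,4]>15])
```

```text
32.0 [ 460.53169852 -117.17382249  253.61650092]
top0 [[367, 142, 58, 61, 1184], [410, 153, 30, 17, 323], [434, 154, 43, 213, 3969], [599, 170, 20, 41, 494], [616, 170, 24, 59, 912], [569, 180, 28, 31, 594], [538, 184, 29, 31, 522], [375, 192, 5, 10, 26], [518, 192, 18, 20, 222], [368, 201, 8, 4, 22], [495, 200, 11, 14, 105], [360, 208, 22, 9, 123], [608, 323, 32, 34, 441], [583, 353, 17, 8, 62], [385, 373, 55, 27, 1170]]
scene0 [[0, 0, 56, 48, 1927], [104, 0, 80, 78, 2056], [206, 0, 81, 163, 5602], [167, 22, 27, 45, 512], [276, 59, 6, 13, 37], [0, 67, 18, 41, 369], [194, 67, 19, 47, 202], [155, 73, 15, 48, 202], [163, 79, 7, 29, 36], [0, 130, 18, 25, 309], [0, 151, 52, 89, 2273], [290, 205, 20, 26, 281], [218, 244, 19, 26, 331], [31, 262, 14, 5, 21], [0, 278, 15, 8, 40], [0, 311, 27, 13, 249], [157, 329, 26, 12, 65], [156, 353, 11, 8, 57], [127, 354, 38, 20, 210], [124, 379, 9, 8, 45], [94, 381, 42, 19, 266]]
```

View pics/fin.png

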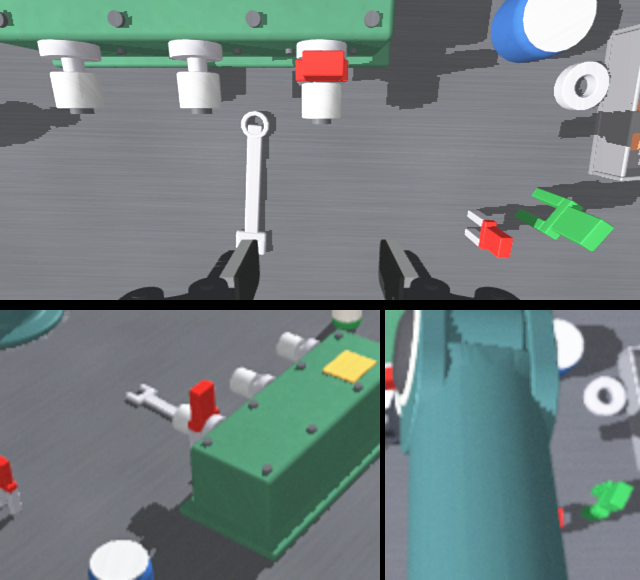

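The fork stands upright on the right neck at (321,66) in the upper panel, between hub and boss. The spanner, small red fork and green fork haven't moved. Last check: hub positions.

Run:
```python
from h import *
im=cv2.imread("pics/w9.png");g=im.mean(2);o=ctrl.get_obs();cm=cam("wrist",o)
ey=np.array([-np.sin(.0263),np.cos(.0263)]);ex=np.array([np.cos(.0263),np.sin(.0263)])
for n,c in (("L",75),("M",196),("R",318)):
    d=np.diff(g[85:130,c-4:c+5].mean(1)); r=85+d.argmin()+1.0; P=onplane(cm,[[c,r-.5]],103)[0]; print(n,r,P.round(1),"along x",(P[:2]@ex).round(2))
print(o["force"])
```

```text
L 108.0 [522.3  93.4 103. ] along x 524.6
M 108.0 [525.  -10.7 103. ] along x 524.54
R 119.0 [ 518.5 -115.8  103. ] along x 515.3
[ 0.31584403 -0.77962627  0.25742672]
```

```bash
python3 -c "
from cell import ctrl
print(ctrl.job_done())"
```

```text
the job is handed in; nothing more can be done
None
```

The right (gearbox −y) shaft was the worn one. It is now pulled out to its outer stop, with the large red keeper fork seated over its neck. The job is handed in at about 32 s of the 64 s allowed; no verdict came back.

- **End float:** the left and middle shafts each travelled about 3.0 mm between stops, and both are pushed home. The right shaft went 8.3 mm outward from where it started. I did not push it home first, so I never measured its full travel. The highest push or pull reading at any stop was about 12.5 N.
- **Fork:** it met the neck at a TCP height of 113.7 mm (114 mm expected). The reading peaked at 11.5 N on the last step down, and I then backed off. The last pictures show it upright between hub and boss with the gripper clear.
- **Final positions:** measured from the last picture, the left and middle hubs are level with each other to 0.1 mm, as home shafts should be. The right hub is about 9.3 mm further out, less than the roughly 10 mm expected. At about 0.9 mm per pixel that is within error, and its front edge matches its position just after the pull to 0.5 mm.
- **Other items:** the smaller red fork, green fork, spanner, tin and bearing look unmoved. The arm blocked part of the last top view, so I did not check every bystander there.

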